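Stamp the tile in the pottery

ROBOT

A 7-joint arm with a two-finger parallel gripper is mounted at the origin on the work surface. World frame = base frame: x ahead of the robot, y to its left, z up, the work surface at z = 0. Lengths are in m, angles in rad, forces in N, time in s.
With the tool pointing down it reaches from about 0.425 to 0.975 m from the base axis. Payload 16.7 kg.
Tool frame: the origin (TCP) lies at the very end of the fingers, on their centre line; the grasp point (between the pads) lies env.grip_depth behind it (env.grip_depth is the distance from the TCP to the grasp point, in m); z points along the fingers, y is the direction in which the jaws open and shut (so a half turn about z gives the same grasp; the last joint's range is limited). The gripper opens to 85 mm and grips with 20 to 120 N. Pads are 22 mm wide; open, the fingers measure 114 mm over their backs; the gripper's body (76 mm by 85 mm) begins 54 mm behind the grasp point. The pads swing forward as they close: fully open they stand 13 mm farther back than shut.
Start: joints at [0.998, 0.426, 0.074, 1.606, -0.034, 1.111, -0.067], TCP at [0.278, -0.615, 0.231] pointing down, gripper open.
Joint ranges: [-2.85, 2.85], [-0.5, 2.14], [-1.23, 1.37], [0.21, 2.46], [-1.02, 4.16], [0.16, 2.05], [-2.73, 2.73]. Speed limits (rad/s): [1.89, 1.89, 2.39, 2.39, 3.01, 3.01, 3.01].

INTERFACE

Orientations are given as a unit quaternion [x, y, z, w].
In Python, from station import env gives the robot as it stands.
- The arm moves only by the tool jog_arm, never from a script. Its argument "moves" is one flat list of numbers, 7 for each row, row after row: the turn, a rotation vector about the tool's x, y, z in degrees, then the shift along the tool's x, y, z in cm, then the opening, from 0 (shut) to 1 (fully open). A call has 1 to 5 rows; each row is the pose to reach, as a shift and turn from the pose commanded when the call began, along the tool's axes at that moment; what a row does not reach only later rows make up. A row lasts 1/8 s, in which the tool goes at most 62.5 mm and 10.7 degrees, less where a joint would pass 70% of its speed; a pose out of reach is approached as far as the arm can. A call with a gripper value outside its range is refused whole. The fingers move at their own pace and stop on an object; "squeeze" is the grip in N (left out, the last holds). Time passes only in rows, so rows that repeat a pose let the fingers close. It gives the time, the measured TCP pose, the force and the opening at its end, in the units of the state.
- env.read_state(): the state, without advancing time (a new reading comes with each control period).
- env.camera(name): name is "scene" or "side" or "wrist"; returns a dict with "color" (400x640x3 uint8, red, green, blue), "range_z" (400x640 float32, m along the optical axis (not along the pixel's ray), 0 where there is no reading), "camera_matrix" (3x3 intrinsics, pixels), "T" (4x4, takes a point from camera to world coordinates); the wrist camera has in their place "mount" (4x4, takes a point from camera to tool coordinates, whose origin is the TCP and whose axes are the flange's). Camera axes: x right, y down, z forward; pixel columns grow to the right and rows downward; lengths in m; the calibration is good to about 2 mm. A picture is of the moment at which its call begins: read the wrist's pose just before it.
- env.finish_job(): hands the job in, once; it reports no verdict.
The state is a dict: "time_s": time; "joints": joint angles; "joint_vel": joint speeds; "tau": joint torques, N m; "eef_pos": TCP position; "tcp_rot": TCP orientation; "force": force on the tool from outside, world axes, zero at the start; "moment": the same for the moment, N m; "opening": finger opening in m.
Only numpy, scipy, OpenCV 4.12 (cv2) and the standard library are available. Lean on these libraries where they do the work, as an engineer would, in place of code of your own. Each camera call takes 0.05 s, during which the arm holds its last target. There are 200 camera calls.

TASK

Two identical stamping presses stand on the potter's table, and a bare clay tile lies on the bed of one of them. Mark that tile: push the wooden plunger head of the press that holds the tile straight down to its stop, keep it down for about a second, then let go so that it springs all the way back up. Leave the tile lying where it is and do not press the empty press.

Things in the scene. Friction and masses are not known exactly. Their poses are not given: they have to be found in the camera images.
- stamp_head (a point): centre of the flat top of the head to press, on the press with the tile: a dark wooden knob 50 mm across (flat top 42), 24 high; top 164 mm above the table at rest, 144 at its stop. z up; x points to the press's column (44 mm wide, 115 high, 68 to 98 mm from the plunger axis). Grey press fixed to the table, bed 170 x 120 x 15 mm; stands left or right, turned up to 35 degrees.
- stamp (a joint): how far that plunger is pushed down, in m: 0 at rest (up), 0.020 at its stop. The spring pushes back with 2 N at first and 4.5 N at the stop; let go, the plunger rises by itself.
- tile: loose, unglazed reddish clay tile, 90 x 90 x 8 mm, flat on the bed, about centred under the plunger; its edges show on both sides of the press's arm. Origin: centre of its underside, 15 mm above the table; z up. The stamp's soft face just meets it at the stop. (A stack of like tiles elsewhere is not part of the job.)
- spare (a joint): how far the plunger of the other press, identical but empty, is pushed down, in m: 0 at rest (up). Not to be pressed. The two plungers are at least 300 mm apart.
There are look-alikes about, which are no part of the job. What is shaped like the part that bears stamp_head but green or yellow is not meant.

How it is judged:
On the way:
1. the plunger of the press that holds the tile is held down at its stop (value of joint stamp above 0.0175 m), for 0.3 s.
At the end, for the whole second after the job is handed in: the pressed plunger is back up within 3 mm, the empty press's plunger is up within 3 mm, and the tile lies still and flat on its bed within 15 mm of where it was (value of joint each of stamp, spare below 0.003 m and distance of tile from where it was at the start of the episode below 0.015 m and angle between tile's own z axis and vertical below 0.1 rad and linear speed of tile below 0.02 m/s); the robot touches nothing.
It fails at once if the plunger of the empty press is pushed down by more than 8 mm (value of joint spare above 0.008 m).
It fails at once if the tile is moved by more than 20 mm (distance of tile from where it was at the start of the episode above 0.02 m).
It also fails if it takes over 26 s, if anything falls off the work surface, if the arm or the gripper's body presses on something with over 40 N, if the wrist force passes 120 N, or if a joint passes its speed limit or range.

## Working session

There is one attempt and no reset: what is moved stays moved. The work goes in short steps, Python scripts to look and compute and a tool call to move; the robot and the scene stay as the last step left them, time stands still between calls to the robot, and variables do not carry over. Pictures are saved under pics/ and viewed, about 8 in all and at most 12, crops included, and the job is handed in when it is done.

Besides the shell and the picture viewer there is one more tool, called after "Emit:" by a JSON object that holds its "name" and its "arguments". jog_arm: Moves the arm, as the interface text tells. Its arguments: {"type":"object","properties":{"moves":{"type":"array","items":{"type":"number"}},"squeeze":{"type":"number"}},"required":["moves"]}

```bash
mkdir -p pics; cat > h.py <<'E'
import numpy as np,cv2
from station import env
from scipy.spatial.transform import Rotation as R
def world(c):
    K=c["camera_matrix"];z=c["range_z"];v,u=np.mgrid[:400,:640]
    p=np.stack([(u-K[0,2])/K[0,0]*z,(v-K[1,2])/K[1,1]*z,z],-1)
    return p@c["T"][:3,:3].T+c["T"][:3,3]
E
python3 - <<'E'
from h import *
for n in("scene","side"):
    c=env.camera(n);np.savez(n,**c);cv2.imwrite(f"pics/{n}0.png",c["color"][...,::-1]);print(n,c["T"].round(3).tolist())
s=env.read_state();print(s)
E
```

```text
scene [[-0.655, 0.589, -0.474, 1.265], [0.756, 0.504, -0.418, 0.867], [-0.007, -0.632, -0.775, 1.47], [0.0, 0.0, 0.0, 1.0]]
side [[-0.736, -0.525, 0.429, -0.226], [-0.677, 0.586, -0.445, 0.864], [-0.018, -0.617, -0.786, 1.392], [0.0, 0.0, 0.0, 1.0]]
{'time_s': 0.1, 'joints': array([ 0.99751126,  0.42668053,  0.07385479,  1.60654843, -0.03408196,
        1.11079352, -0.06706709]), 'joint_vel': array([ 0.00079304, -0.00185733, -0.00039879, -0.00194903, -0.00147766,
       -0.00051423, -0.00074422]), 'tau': array([ 8.70012649e-03, -9.51523733e+01,  3.77165660e+00, -4.64396918e+01,
        1.96441810e-02,  6.51527211e-03,  6.81738015e-05]), 'eef_pos': array([ 0.277387  , -0.61496517,  0.2306709 ]), 'tcp_rot': array([ 9.77633690e-01,  2.10314112e-01, -1.71524824e-04, -5.59633312e-04]), 'force': array([-0.16626528,  0.28392015, -0.24438914]), 'moment': array([-0.00742196, -0.00890621,  0.01273243]), 'opening': 0.08570781004053585}
```

View pics/scene0.png

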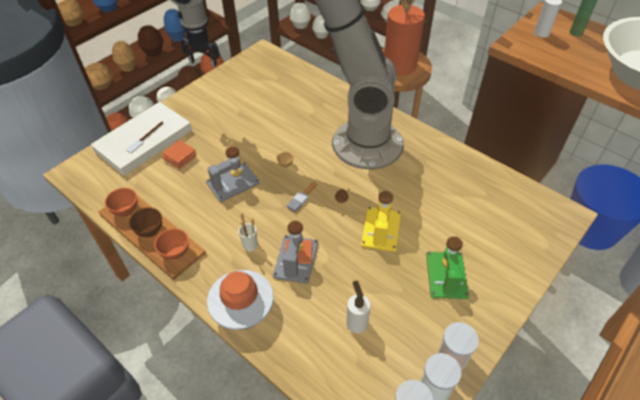

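View pics/side0.png

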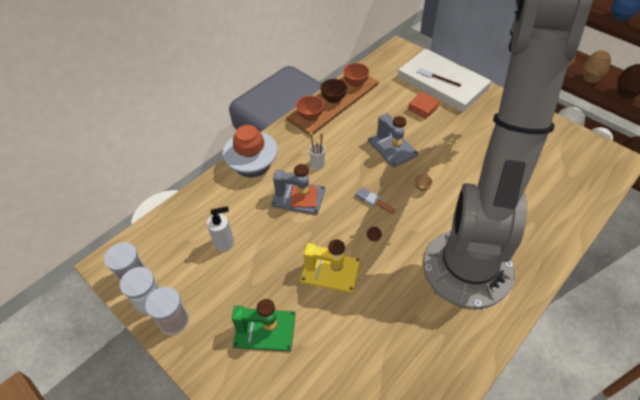

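Candidates for the head, by scene-camera pixel:
- Grey press with a reddish tile: (295,228).
- Grey press, empty: (233,153).
- Yellow press: (386,197).
- Green press: (454,243).
- Loose knob lying on the table: (342,196).

I choose the grey press with the tile at (295,228), which is side (301,170). I'll check it in a close crop and measure it.

```bash
python3 - <<'E'
from h import *
crops=[]
for n,(u,v) in(("scene",(295,228)),("side",(301,170))):
    c=dict(np.load(n+".npz"));W=world(c)
    sub=np.zeros((400,640),bool);sub[v-45:v+60,u-60:u+60]=1
    top=sub&(abs(W[...,2]-.164)<.006)
    hsv=cv2.cvtColor(c["color"],cv2.COLOR_RGB2HSV)
    dark=top&(hsv[...,2]<120)
    q=W[dark];print(n,dark.sum(),"head top",np.median(q,0).round(4),q.min(0).round(3),q.max(0).round(3))
    # ray to plane of dark knob contour's top
    col=sub&(abs(W[...,2]-.115)<.008); print(" z~.115 pts",col.sum(),np.median(W[col],0).round(3) if col.any() else 0)
    tile=sub&(hsv[...,1]>120)&((hsv[...,0]<12)|(hsv[...,0]>172))&(abs(W[...,2]-.023)<.01)
    print(" tile",tile.sum(),W[tile].mean(0).round(3),cv2.minAreaRect((W[tile][:,:2]*1000).astype(np.float32)))
    bed=sub&(abs(W[...,2]-.016)<.006)&(hsv[...,1]<90)
    print(" bed",bed.sum(),cv2.minAreaRect((W[bed][:,:2]*1000).astype(np.float32)))
    # ray at pixel
    K=c["camera_matrix"];m=((hsv[...,2]<110)&sub&(W[...,2]>.135)&(W[...,2]<.18));
    print(" head all",m.sum(),np.argwhere(m).mean(0)[::-1],W[m].min(0).round(3),W[m].max(0).round(3))
    crops.append(cv2.resize(c["color"][v-40:v+60,u-50:u+50],(400,400),interpolation=cv2.INTER_CUBIC))
cv2.imwrite("pics/crop.png",np.hstack(crops)[...,::-1])
c=dict(np.load("scene.npz"));W=world(c)
for p in((233,153),(295,226),(240,218),(248,238),(302,195)):
    print(p,W[p[1],p[0]].round(3))
E
```

```text
scene 106 head top [0.5898 0.1569 0.1639] [0.568 0.137 0.159] [0.609 0.176 0.169]
 z~.115 pts 326 [0.634 0.178 0.115]
 tile 260 [0.571 0.173 0.023] ((581.5523681640625, 156.8337860107422), (91.95928192138672, 85.03667449951172), 41.855106353759766)
 bed 904 ((553.3643798828125, 26.603668212890625), (472.7409362792969, 257.076171875), 51.793617248535156)
 head all 75 [295.82666667 230.46666667] [0.574 0.14  0.147] [0.635 0.426 0.18 ]
side 109 head top [0.58   0.1522 0.1634] [0.558 0.125 0.158] [0.603 0.173 0.17 ]
 z~.115 pts 379 [0.641 0.173 0.115]
 tile 408 [0.573 0.158 0.022] ((578.824462890625, 152.66061401367188), (87.03996276855469, 90.17666625976562), 38.480690002441406)
 bed 605 ((620.8271484375, 129.75953674316406), (426.7387390136719, 232.45294189453125), 46.86031723022461)
 head all 144 [300.77083333 169.79166667] [0.558 0.104 0.136] [0.847 0.173 0.17 ]
(233, 153) [ 0.491 -0.232  0.163]
(295, 226) [0.586 0.155 0.166]
(240, 218) [ 0.602 -0.11  -0.001]
(248, 238) [0.677 0.022 0.076]
(302, 195) [ 0.39  -0.001  0.02 ]
```

View pics/crop.png

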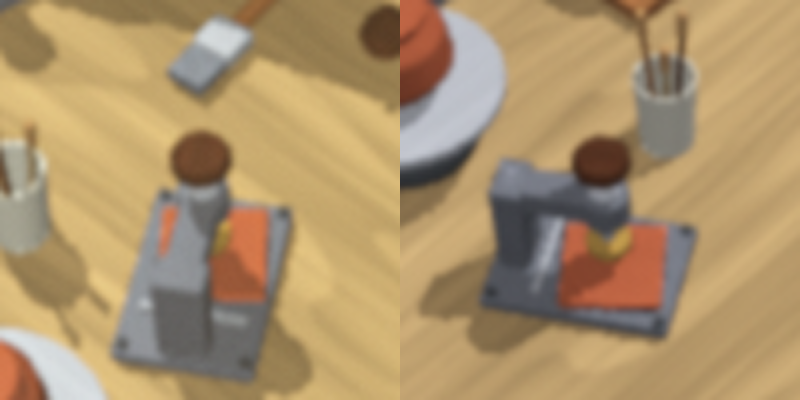

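The crop confirms it: a reddish tile shows on both sides of the arm of the grey press with the brown head. The two views put the head's top at about (0.585, 0.155, 0.164). The empty press is at about (0.49, -0.23), and I'll pass above it with the fingers shut.

Emit:
{"name": "jog_arm", "arguments": {"moves": [0,0,0,4,-3.8,-2,0,0,0,0,8,-7.7,-3,0,0,0,0,12,-11.5,-3,0,0,0,0,16,-15.4,-3,0,0,0,0,20,-19.2,-3,0]}}

```text
time_s: 0.72
eef_pos: [0.3812, -0.3561, 0.2612]
tcp_rot: [0.978, 0.21, -0.0, -0.0]
force: [0.5, -0.9, -0.5]
opening: -0.0003
```

Emit:
{"name": "jog_arm", "arguments": {"moves": [0,0,0,4,-3.8,0,0,0,0,0,8,-7.7,0,0,0,0,0,12,-11.5,0,0,0,0,0,16,-15.4,0,0,0,0,0,20,-19.2,0,0]}}

```text
time_s: 1.35
eef_pos: [0.4845, -0.099, 0.2613]
tcp_rot: [0.978, 0.21, 0.0, 0.0]
force: [0.6, -0.4, 0.1]
opening: 0.0
```

Emit:
{"name": "jog_arm", "arguments": {"moves": [0,0,0,4,-3.8,0,0,0,0,0,8,-7.7,0,0,0,0,0,12,-11.5,0,0,0,0,0,16,-15.4,0,0,0,0,0,19.5,-19.0,0,0]}}

```text
time_s: 1.98
eef_pos: [0.5843, 0.1545, 0.2611]
tcp_rot: [0.978, 0.21, -0.0, -0.0]
force: [0.4, -1.0, -0.6]
opening: 0.0
```

Emit:
{"name": "jog_arm", "arguments": {"moves": [0,0,0,0,0,0,0,0,0,0,0,0,0,0]}}

```text
time_s: 2.22
eef_pos: [0.5837, 0.1523, 0.2608]
tcp_rot: [0.978, 0.21, -0.0, 0.0]
force: [-0.1, -0.4, -0.8]
opening: 0.0
```

```bash
python3 - <<'E'
from h import *
s=env.read_state();c=env.camera("wrist")
T=np.eye(4);T[:3,:3]=R.from_quat(s["tcp_rot"]).as_matrix();T[:3,3]=s["eef_pos"]
c["T"]=T@c["mount"];W=world(c);hsv=cv2.cvtColor(c["color"],cv2.COLOR_RGB2HSV)
print(s["eef_pos"],s["time_s"],c["mount"].round(3).tolist())
m=(abs(W[...,2]-.164)<.005)&(np.hypot(W[...,0]-.585,W[...,1]-.155)<.06)
if m.any():
    print(m.sum(),W[m].mean(0),cv2.minEnclosingCircle((W[m][:,:2]*1000).astype(np.float32)),np.argwhere(m).mean(0)[::-1])
cv2.imwrite("pics/w1.png",c["color"][...,::-1])
E
```

```text
[0.58367472 0.15227258 0.26082763] 2.225 [[-0.0, -0.949, -0.316, 0.082], [1.0, -0.0, -0.0, -0.001], [0.0, -0.316, 0.949, -0.142], [0.0, 0.0, 0.0, 1.0]]
2718 [0.58578594 0.15347586 0.16321335] ((584.5108642578125, 152.7962188720703), 24.504383087158203) [321.32707873 198.066961  ]
```

View pics/w1.png

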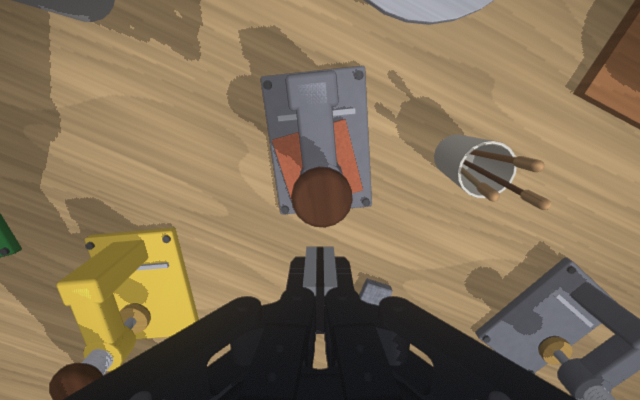

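The wrist view shows the brown head at (321,198) with the tile under its arm. The head is at (0.585, 0.153), so the TCP is within 2 mm of it. I'll descend straight down.

Emit:
{"name": "jog_arm", "arguments": {"moves": [0,0,0,0.1,0,4,0,0,0,0,0.1,0,7.5,0,0,0,0,0.1,0,9,0,0,0,0,0.1,0,9.5,0,0,0,0,0.1,0,9.5,0]}}

```text
time_s: 2.9
eef_pos: [0.5853, 0.1529, 0.1672]
tcp_rot: [0.978, 0.21, 0.001, -0.0]
force: [-0.4, 0.5, -0.6]
opening: 0.0001
```

Emit:
{"name": "jog_arm", "arguments": {"moves": [0,0,0,0,0,0.5,0,0,0,0,0,0,1,0,0,0,0,0,0,1.5,0,0,0,0,0,0,1.8,0,0,0,0,0,0,1.8,0]}}

```text
time_s: 3.52
eef_pos: [0.5849, 0.1531, 0.1482]
tcp_rot: [0.978, 0.21, 0.0, -0.0]
force: [2.3, 0.9, 4.1]
opening: -0.0001
```

Emit:
{"name": "jog_arm", "arguments": {"moves": [0,0,0,0,0,0.1,0,0,0,0,0,0,0.2,0,0,0,0,0,0,0.3,0,0,0,0,0,0,0.4,0,0,0,0,0,0,0.4,0]}}

```text
time_s: 4.15
eef_pos: [0.5849, 0.1531, 0.1443]
tcp_rot: [0.978, 0.21, 0.0, -0.0]
force: [2.3, 0.4, 4.4]
opening: 0.0
```

Almost at the stop. I'll push another 1–2 mm until the force rises.

Emit:
{"name": "jog_arm", "arguments": {"moves": [0,0,0,0,0,0.1,0,0,0,0,0,0,0.15,0,0,0,0,0,0,0.15,0,0,0,0,0,0,0.15,0]}}

```text
time_s: 4.65
eef_pos: [0.585, 0.1531, 0.1439]
tcp_rot: [0.978, 0.21, 0.0, 0.0]
force: [-3.3, -0.8, 19.9]
opening: -0.0
```

The force rose to 20 N at z = 0.1439, so the plunger is on its stop. I'll hold for about 1 s, then lift.

Emit:
{"name": "jog_arm", "arguments": {"moves": [0,0,0,0,0,0,0,0,0,0,0,0,0,0,0,0,0,0,0,0,0,0,0,0,0,0,0,0,0,0,0,0,0,0,0]}}

```text
time_s: 5.28
eef_pos: [0.585, 0.1531, 0.144]
tcp_rot: [0.978, 0.21, 0.0, 0.0]
force: [-3.4, -1.3, 20.4]
opening: -0.0
```

Emit:
{"name": "jog_arm", "arguments": {"moves": [0,0,0,0,0,0,0,0,0,0,0,0,0,0,0,0,0,0,0,0,0]}}

```text
time_s: 5.65
eef_pos: [0.585, 0.1531, 0.144]
tcp_rot: [0.978, 0.21, 0.0, 0.0]
force: [-3.5, -1.9, 19.7]
opening: 0.0002
```

Emit:
{"name": "jog_arm", "arguments": {"moves": [0,0,0,0,0,-0.7,0,0,0,0,0,0,-1.5,0,0,0,0,0,0,-3,0,0,0,0,0,0,-6,0,0,0,0,0,0,-11,0]}}

```text
time_s: 6.28
eef_pos: [0.5835, 0.1525, 0.2529]
tcp_rot: [0.978, 0.21, -0.002, 0.0]
force: [1.0, 0.4, 0.4]
opening: -0.0001
```

Emit:
{"name": "jog_arm", "arguments": {"moves": [0,0,0,-4,0,-2,0,0,0,0,-8,0,-2,0,0,0,0,-8,0,-2,0]}}

```text
time_s: 6.65
eef_pos: [0.5098, 0.1189, 0.2738]
tcp_rot: [0.978, 0.21, -0.0, 0.001]
force: [1.1, -0.6, -0.1]
opening: -0.0003
```

```bash
python3 - <<'E'
from h import *
s=env.read_state();print(s["time_s"],s["eef_pos"],s["force"])
out=[]
T=np.eye(4);T[:3,:3]=R.from_quat(s["tcp_rot"]).as_matrix();T[:3,3]=s["eef_pos"]
for n in("wrist","side"):
    c=env.camera(n)
    if n=="wrist":c["T"]=T@c["mount"]
    W=world(c)
    for nm,x,y in(("stamp",.585,.153),("spare",.491,-.232)):
        m=(W[...,2]>.135)&(W[...,2]<.18)&(np.hypot(W[...,0]-x,W[...,1]-y)<.018)
        if m.any():print(n,nm,m.sum(),np.median(W[m],0).round(4))
    hsv=cv2.cvtColor(c["color"],cv2.COLOR_RGB2HSV)
    t=(hsv[...,1]>120)&((hsv[...,0]<12)|(hsv[...,0]>172))&(abs(W[...,2]-.023)<.01)&(np.hypot(W[...,0]-.58,W[...,1]-.155)<.08)
    if t.any():print(n,"tile",W[t].mean(0).round(3),cv2.minAreaRect((W[t][:,:2]*1000).astype(np.float32)))
    out.append(cv2.resize(c["color"],(400,250)))
cv2.imwrite("pics/end.png",np.hstack(out)[...,::-1])
E
```

```text
6.65 [0.50981655 0.11886156 0.27378963] [ 1.10323634 -0.64264984 -0.13372825]
wrist stamp 1919 [0.5854 0.1531 0.1638]
wrist spare 920 [ 0.4873 -0.2262  0.1585]
wrist tile [0.572 0.157 0.023] ((579.8526611328125, 154.2079620361328), (88.79265594482422, 89.38026428222656), 40.28907775878906)
side stamp 78 [0.5841 0.1542 0.1634]
side spare 49 [ 0.4876 -0.2334  0.1608]
side tile [0.572 0.158 0.023] ((578.8040161132812, 152.55191040039062), (86.47264099121094, 89.47525787353516), 39.53181457519531)
```

View pics/end.png

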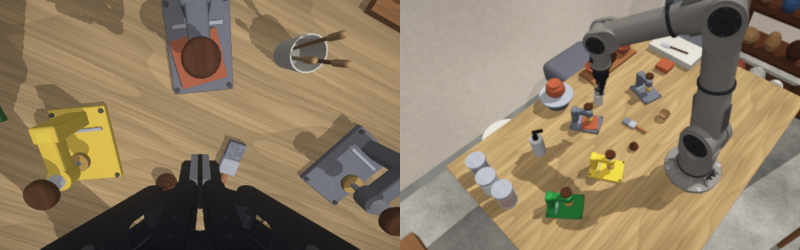

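The head is back up at 0.164, the tile hasn't moved, and the gripper is clear of everything. Handing in.

```bash
python3 -c "
from station import env
print(env.finish_job())"
```

```text
the job is handed in; nothing more can be done
None
```

I pressed the grey press with the tile, head at about (0.585, 0.153), straight down with shut fingers to its stop. There the TCP read z = 0.144 m and the force rose to about 20 N. I held it there for at least 1 s, lifted away and handed the job in; the last clock reading was 6.65 s of the 26 s allowed.

- **Plunger:** back up, its top measured at 0.1634–0.1638 m against 0.164 at rest.
- **Tile:** in the side view its position matches the start to well under 1 mm, and it lies flat on the bed.
- **Gripper:** clear, with only sensor noise on the wrist force.
- **Empty press:** I never touched it. Its head read 0.1585 m (wrist) and 0.161 m (side) at the end. That disagrees with the single 0.163 m pixel I took from the scene camera at the start. The later samples were medians that probably took in the knob's sides. I did not re-measure it.

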